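Wedge up the pressing head of a lab tester

ROBOT

A 6-joint arm with a two-finger parallel gripper is mounted at the origin on the work surface. World frame = base frame: x ahead of the robot, y to its left, z up, the work surface at z = 0. Lengths are in m, angles in rad, forces in N, time in s.
With the tool pointing down it reaches from about 0.375 to 0.9 m from the base axis. Payload 3.1 kg.
Tool frame: the origin (TCP) lies at the centre of the arm's flange, where the gripper is bolted on; the fingertips stand 173 mm ahead of it and the grasp point (between the pads) lies 155 mm ahead of it (tip_extent is the distance from the TCP to the fingertips, in m); z points along the fingers, y is the direction in which the jaws open and shut (so a half turn about z gives the same grasp; the last joint's range is limited). The gripper opens to 85 mm and grips with 20 to 120 N. Pads are 22 mm wide; open, the fingers measure 114 mm over their backs; the gripper's body (76 mm by 85 mm) begins 54 mm behind the grasp point. The pads swing forward as they close: fully open they stand 13 mm farther back than shut.
Start: joints at [-1.331, 0.527, 1.433, -0, 1.181, -0.178], TCP at [0.254, -0.571, 0.405] pointing down, gripper open.
Joint ranges: [-3.08, 3.08], [-0.75, 2.2], [0.22, 2.44], [-1.43, 4.57], [0, 2.65], [-2.85, 2.85]. Speed limits (rad/s): [2.79, 2.79, 3.14, 3.14, 3.14, 3.14].

INTERFACE

Orientations are given as a unit quaternion [x, y, z, w].
In Python, from station import sense, snapshot, sign_off, tip_extent gives the robot as it stands. The module is installed in compiled form; this text tells all that it offers.
- The arm moves only by the tool servo_tool, never from a script. Its argument "rows" is a list of rows, each a list of 3 entries, a list of its own where there are three numbers: the shift along the tool's x, y, z in mm, then the turn about the tool's z in degrees, then the opening, from -1 (shut) to 1 (fully open), so that 0 is half open. A call has 1 to 8 rows; each row is the pose to reach, as a shift and turn from the pose measured when the call began, along the tool's axes at that moment; what a row does not reach only later rows make up. A row lasts 1/10 s, in which the tool goes at most 50 mm and 8.59 degrees, less where a joint would pass 70% of its speed; a pose out of reach is approached as far as the arm can. A call with a gripper value outside its range is refused whole. The fingers move at their own pace and stop on an object; "force" is the grip in N (left out, the last holds). Time passes only in rows, so rows that repeat a pose let the fingers close. It gives the time, the measured TCP pose, the force and the opening at its end, in the units of the state.
- sense(): the state, without advancing time (a new reading comes with each control period).
- snapshot(name): name is "scene" or "top"; returns a dict with "image" (480x640x3 uint8, blue, green, red), "z_map" (480x640 float32, m along the optical axis (not along the pixel's ray), 0 where there is no reading), "vertical_fov" (degrees; the focal length in pixels is half the picture's height over the tangent of half this angle, whatever the lens; pixels are square), "cx", "cy" (the principal point, pixels), "cam_to_world" (4x4, takes a point from camera to world coordinates). Camera axes: x right, y down, z forward; pixel columns grow to the right and rows downward; lengths in m; the calibration is good to about 2 mm. A picture is of the moment at which its call begins.
- sign_off(): hands the job in, once; it reports no verdict.
The state is a dict: "t": time; "q": joint angles; "qd": joint speeds; "tau": joint torques, N m; "tcp_pos": TCP position; "tool_rot": TCP orientation; "force": force on the tool from outside, world axes, zero at the start; "ft_torque": the same for the moment, N m; "finger_gap": opening from 0.0 (shut) to 1.0 (fully open).
Only numpy, scipy, OpenCV 4.12 (cv2) and the standard library are available. Lean on these libraries where they do the work, as an engineer would, in place of code of your own. Each camera call takes 0.05 s, during which the arm holds its last target. There are 200 camera calls.

TASK

The pressing head of the small tester has to be held off its rests. Take away the brass weight that stands before its mouth and stand it in the blue tray, then slide the orange wedge flat along the bench, tip first, into the mouth under the front edge of the head until the head just lifts off its rests, a gap of about 5 mm (the edge is then over the wedge's green band), and finish still holding the wedge there. Raise the head with the wedge only, never by more than a centimetre, and leave the bobbin, jar and mouse where they are.

Things in the scene. Friction and masses are not known exactly. Their poses are not given: they have to be found in the camera images.
- mouth (a point): Mouth of the tester (fixed white and blue unit, 190 mm deep, 126 mm wide): point on the bench at the middle of its front edge. x axis points level into the mouth (the way to push the wedge), y left along the edge, z up. The mouth is a channel 66 mm wide (y -33 to 33 mm) between two rails, 125 mm deep, floored by the bench, roofed by the head, whose underside is 16 mm up at rest.
- head_edge (a point): Middle of the head's front lower edge, 16 mm above point mouth at rest. The head is a blue plate with a white front edge and a steel disc on top, 126 mm wide, 115 mm deep, 12 mm thick, about 0.45 kg (varies). It slides straight up two columns (92 mm behind the edge, tops 95 mm above the bench); nearer the edge nothing is higher than 45 mm at rest.
- head (a joint): Lift of the head above its rests, m: 0 = resting on the rails' black rubber pads, grows upward; only its weight holds it down. With the wedge flat on the bench, lift = 0.25 x (distance of the wedge's tip behind the front edge - 52 mm).
- wedge_grip (a point): Centre of the orange wedge's grip block, 23 mm above its underside. Block 36 long (x), 28 wide (y), 46 mm high; grip it across the 28 mm from above. x axis points to the tip, z up. From the block (x = 18 mm) the wedge, also 28 mm wide, slopes from 30.5 mm high down to 3 mm at the tip, x = 128 mm. Loose, 0.18 kg, lying flat. Green band on the slope at x = 46 to 66 mm.
- wedge_tip (a point): Middle of the wedge's tip edge, on its underside (128 mm ahead of the grip block's centre). The middle of the green band lies 72 mm behind it: with the head's front edge there the lift is 5 mm.
- weight_center (a point): The brass weight standing on the bench before the mouth: this point is half-way up its axis, 26 mm above its underside. Cylinder 40 mm across and 40 mm high with a small knob on top (20 mm across, top at 52 mm). Loose, about 0.3 kg.
- tray: Square blue tray, fixed to the bench, 140 x 140 mm outside, walls 4 mm thick and 18 mm high, floor 4 mm thick; origin at the centre of its underside, x and y along its sides.
- bobbin_center (a point): Centre of a bystander, to be left alone: empty white bobbin, 52 mm across and 70 mm tall, standing.
- jar_center (a point): Centre of a bystander, to be left alone: glass jar with a blue cap, 52 mm across and 75 mm tall.
- mouse_center (a point): Centre of a bystander, to be left alone: white computer mouse, about 95 x 56 x 32 mm.
There are look-alikes about, which are no part of the job. Of the things that look like the part that bears weight_center, take the one that is nearest to the robot's base at the start. There is more than one size of the part that bears mouth; the job needs the smaller.

How it is judged:
By the outcome, as a careful person would: the job done as asked, in the order asked, and still so for the second after the job is handed in, while the arm keeps its last pose, push and grip.
It also fails if it takes over 58 s, if anything falls off the work surface, if the arm or the gripper's body presses on something with over 40 N, if the wrist force passes 120 N, or if a joint passes its speed limit or range.

## Working session

There is one attempt and no reset: what is moved stays moved. The work goes in short steps, Python scripts to look and compute and a tool call to move; the robot and the scene stay as the last step left them, time stands still between calls to the robot, and variables do not carry over. Pictures are saved under pics/ and viewed, about 8 in all and at most 12, crops included, and the job is handed in when it is done.

Besides the shell and the picture viewer there is one more tool, called after "Call:" as a command line: name --argument value ..., lists and objects as JSON in quotes. servo_tool: Moves the arm, as the interface text tells. Its arguments: {"type":"object","properties":{"rows":{"type":"array"},"force":{"type":"number"}},"required":["rows"]}

```bash
mkdir -p pics; cat > h.py <<'E'
import numpy as np, cv2
from station import sense, snapshot, sign_off, tip_extent
from scipy.spatial.transform import Rotation as R
def snap(n,fn=None):
    s=snapshot(n); s['f']=240/np.tan(np.radians(s['vertical_fov'])/2)
    if fn: cv2.imwrite('pics/'+fn,s['image']); np.savez('pics/'+fn+'.npz',**s)
    return s
def cloud(s):
    v,u=np.mgrid[:480,:640]; z=s['z_map']
    p=np.stack([(u-s['cx'])/s['f']*z,(v-s['cy'])/s['f']*z,z,np.ones_like(z)],-1)
    w=(p@np.array(s['cam_to_world']).T)[...,:3]; w[z==0]=np.nan
    return w
def ray(s,u,v,h):
    T=np.array(s['cam_to_world']); d=T[:3,:3]@np.array([(u-s['cx'])/s['f'],(v-s['cy'])/s['f'],1]); o=T[:3,3]
    return o+d*(h-o[2])/d[2]
def tool(p_world):
    "shift in tool mm from present TCP to a world TCP position"
    st=sense(); return R.from_quat(st['tool_rot']).inv().apply(np.array(p_world)-st['tcp_pos'])*1000
E
python3 - <<'E'
from h import *
for n in('top','scene'):
    s=snap(n,n+'0.png'); print(n,np.round(s['cam_to_world'],3).tolist(),s['f'],s['cx'],s['cy'])
st=sense();print(st); print(tip_extent, R.from_quat(st['tool_rot']).as_matrix().round(3))
E
```

```text
top [[-0.008, -0.997, 0.076, 0.418], [-1.0, 0.008, 0.006, 0.037], [-0.007, -0.076, -0.997, 1.912], [0.0, 0.0, 0.0, 1.0]] 612.6622716654383 320.11005003559296 239.54508115934465
scene [[-0.799, 0.379, -0.468, 1.055], [0.602, 0.49, -0.63, 0.676], [-0.009, -0.785, -0.62, 0.71], [0.0, 0.0, 0.0, 1.0]] 434.93707564185934 326.91524120869803 233.71979071169147
{'t': 0.1, 'q': array([-1.33052049e+00,  5.28379249e-01,  1.43375498e+00,  2.08947460e-05,
        1.18141928e+00, -1.78483761e-01]), 'qd': array([-1.19074016e-03, -1.96634356e-03, -2.79346512e-03, -5.62604721e-04,
       -4.65627991e-05,  1.98519749e-03]), 'tau': array([-3.19200226e-04, -4.43305564e+01, -1.78585982e+01, -1.21992789e-04,
        3.84231811e-03, -1.76289933e-05]), 'tcp_pos': array([ 0.25410733, -0.57068007,  0.40383354]), 'tool_rot': array([ 9.78160370e-01,  2.07849294e-01, -2.06295783e-05, -9.80255187e-04]), 'force': array([-0.77023831,  0.18707575, -0.79817333]), 'ft_torque': array([0.03079402, 0.04031668, 0.0214247 ]), 'finger_gap': 0.9980938687143937}
0.1734 [[ 0.914  0.407 -0.   ]
 [ 0.407 -0.914  0.002]
 [ 0.    -0.002 -1.   ]]
```

View pics/top0.png

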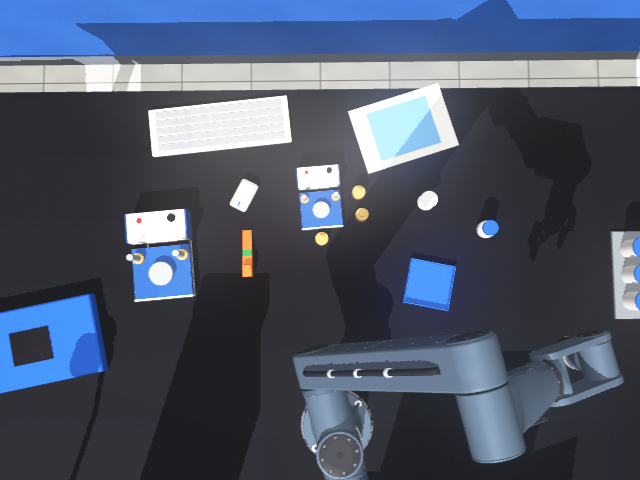

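View pics/scene0.png

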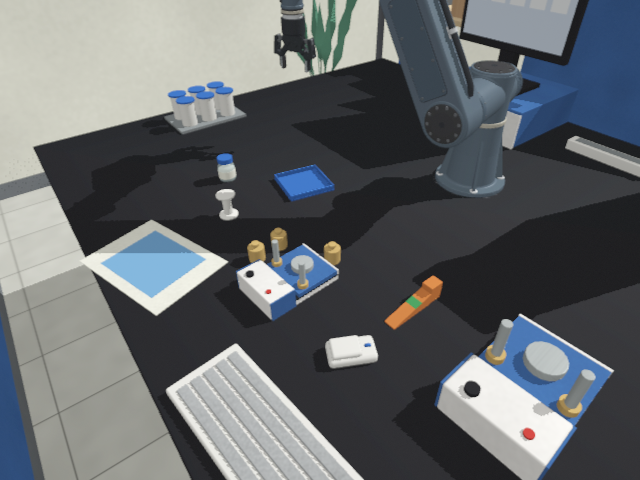

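The top view shows two testers. The small one is at (320,197) with its mouth facing down towards the robot, the large one is at (160,255). There are three brass weights, at (321,239), (358,192) and (362,214). The one at (321,239) stands before the mouth and is nearest to the base. The wedge is at (247,253) with its tip up (+x), the tray at (430,284), bobbin (428,200), jar (488,229) and mouse (244,195).

```bash
cat > m.py <<'E'
from h import *
def load(n): return dict(np.load('pics/'+n+'.npz'))
def blob(mask,w,zmin,zmax,box):
    m=np.zeros_like(mask);x0,y0,x1,y1=box;m[y0:y1,x0:x1]=1
    return mask&(m>0)&(w[...,2]>zmin)&(w[...,2]<zmax)
if __name__=='__main__':
  for n,boxes in (('top0.png',dict(wt=(308,228,336,250),wedge=(235,222,260,285),tray=(395,250,465,318),head=(290,155,352,235))),('scene0.png',dict(wt=(320,238,345,266),wedge=(380,272,448,332),tray=(270,160,340,202),head=(232,235,342,320)))):
    s=load(n); w=cloud(s); hsv=cv2.cvtColor(s['image'],cv2.COLOR_BGR2HSV); H,S,V=cv2.split(hsv)
    print(n)
    br=(S>80)&(H>8)&(H<30)&(V>60); og=(S>150)&(H<22)&(V>80); bl=(H>95)&(H<130)&(S>120)&(V>60); gr=(H>40)&(H<80)&(S>120)
    for k,mk in (('wt',br),('wedge',og|gr),('tray',bl),('head',bl)):
        m=blob(mk,w,.002,.12,boxes[k]); P=w[m]; 
        rect=cv2.minAreaRect((P[:,:2]*1000).astype(np.float32))
        print(k,m.sum(),'z',np.percentile(P[:,2],[2,50,98]).round(4),'rect',np.round(rect[0],1),np.round(rect[1],1),round(rect[2],1))
    m=blob(og,w,.037,.06,boxes['wedge']);P=w[m];print('block top',m.sum(),P.mean(0).round(4),P.min(0).round(4),P.max(0).round(4))
    m=blob(gr,w,.002,.06,boxes['wedge']);P=w[m];print('green',m.sum(),P.mean(0).round(4))
    m=blob(br,w,.034,.06,boxes['wt']);P=w[m];print('wt top',P.mean(0).round(4),P.min(0).round(4),P.max(0).round(4))
    m=blob(np.ones_like(br),w,.008,.034,boxes['head']);P=w[m];print('head plate',np.round(cv2.minAreaRect((P[:,:2]*1000).astype(np.float32)),1) if 0 else cv2.boxPoints(cv2.minAreaRect((P[:,:2]*1000).astype(np.float32))).round(1).tolist(),np.percentile(P[:,2],[5,50,95]).round(4))
  t=load('top0.png')['image'][145:290,230:375]; c=load('scene0.png')['image'][210:340,225:455]
  a=cv2.resize(t,(396,396),interpolation=cv2.INTER_CUBIC); b=cv2.resize(c,(400,226),interpolation=cv2.INTER_CUBIC)
  o=np.zeros((396,800,3),np.uint8);o[:,:396]=a;o[:226,400:]=b;cv2.imwrite('pics/crop1.png',o)
E
python3 m.py
```

```text
top0.png
wt 145 z [0.0054 0.0419 0.0611] rect [565.5  42.8] [38.7 39.2] 69.5
wedge 433 z [0.0029 0.0226 0.0529] rect [522.5 276.4] [145.1  35.1] 1.9
tray 1555 z [0.0022 0.0075 0.0235] rect [ 422.1 -287.6] [148.2 143.9] 78.6
head 1024 z [0.0184 0.0288 0.0388] rect [681.4  45.9] [159.  134.4] 6.4
block top 106 [0.4681 0.2709 0.0463] [0.4503 0.2566 0.0376] [0.4901 0.2837 0.0574]
green 48 [0.5237 0.2764 0.022 ]
wt top [0.5652 0.0426 0.0435] [0.546  0.0235 0.0341] [0.5838 0.0603 0.0588]
head plate [[576.7999877929688, -48.599998474121094], [828.5, -51.29999923706055], [830.5, 140.39999389648438], [578.7999877929688, 143.0]] [0.0097 0.0269 0.0331]
scene0.png
wt 304 z [0.0041 0.0375 0.0527] rect [573.3  45. ] [37.1 36.8] 49.8
wedge 1034 z [0.0029 0.0193 0.0475] rect [521.2 274.2] [164.9  30.4] 2.0
tray 1278 z [0.0023 0.0054 0.019 ] rect [ 426.8 -298.3] [170.9 142.3] 78.2
head 1642 z [0.0063 0.0281 0.049 ] rect [702.7  23.5] [183.4 184.4] 4.1
block top 202 [0.4779 0.2744 0.0447] [0.4567 0.2579 0.0371] [0.4945 0.2883 0.049 ]
green 88 [0.5305 0.2741 0.0216]
wt top [0.5755 0.0475 0.0427] [0.5536 0.0232 0.0341] [0.5928 0.0627 0.0534]
head plate [[555.2000122070312, 101.30000305175781], [573.2999877929688, -98.30000305175781], [808.7999877929688, -76.9000015258789], [790.7000122070312, 122.5999984741211]] [0.0108 0.0276 0.0316]
```

View pics/crop1.png

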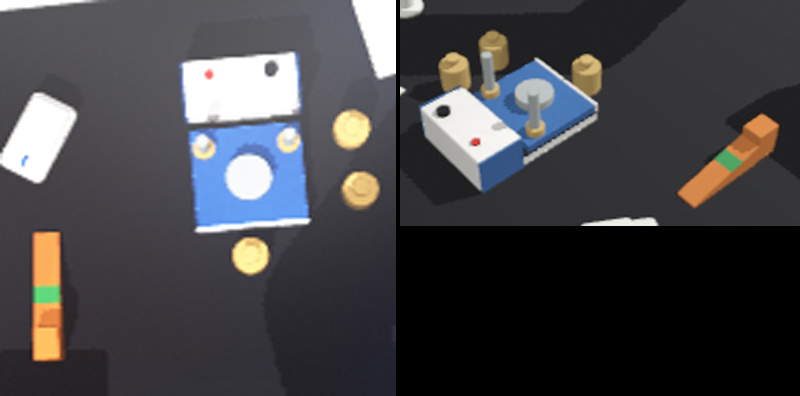

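```bash
cat > m2.py <<'E'
from m import *
D={}
for n,bx in (('top0.png',dict(wt=(308,228,336,250),wedge=(235,222,260,285),tray=(395,250,465,318),head=(290,188,352,235))),('scene0.png',dict(wt=(320,238,345,266),wedge=(380,272,448,332),tray=(270,160,340,202),head=(265,240,342,302)))):
    s=load(n);H,S,V=cv2.split(cv2.cvtColor(s['image'],cv2.COLOR_BGR2HSV))
    br=(S>80)&(H>8)&(H<30)&(V>60); og=(S>150)&(H<22)&(V>80); bl=(H>95)&(H<130)&(S>120)&(V>60); gr=(H>40)&(H<80)&(S>120)
    def sub(m,b): 
        o=np.zeros_like(m);o[b[1]:b[3],b[0]:b[2]]=m[b[1]:b[3],b[0]:b[2]];return o
    def cen(m): v,u=np.nonzero(m);return u.mean(),v.mean()
    def hull(m,k=4):
        c=max(cv2.findContours(m.astype(np.uint8),cv2.RETR_EXTERNAL,cv2.CHAIN_APPROX_NONE)[0],key=cv2.contourArea)
        return cv2.approxPolyDP(cv2.convexHull(c),2.5,True)[:,0]
    g=cen(sub(gr,bx['wedge'])); print(n,'green',np.round(g,1),ray(s,*g,.021).round(4))
    c=cen(sub(br,bx['wt'])); print('wt blob',np.round(c,1),'z=.026',ray(s,*c,.026).round(4),'z=.04',ray(s,*c,.04).round(4))
    for k,m,h in (('wedge',og|gr,(0.003,.046)),('tray',bl,(.018,0)),('head',bl,(.028,.016))):
        for p in hull(sub(m,bx[k])): print(k,p.tolist(),[ray(s,*p,z)[:2].round(4).tolist() for z in h])
E
python3 m2.py
python3 - <<'E'
import sys;sys.path.insert(0,'.')
import cv2,os;os.chdir('.')
from m import load
c=load('scene0.png')['image'][235:335,225:450]
a=cv2.resize(c,(788,350),interpolation=cv2.INTER_CUBIC);cv2.imwrite('pics/crop2.png',a)
E
```

```text
top0.png green [246.  252.4] [0.5237 0.2773 0.021 ]
wt blob [321.4 238.2] z=.026 [0.5654 0.0437 0.026 ] z=.04 [0.5643 0.0437 0.04  ]
wedge [251, 230] [[0.5947, 0.264], [0.5908, 0.2589]]
wedge [252, 276] [[0.4509, 0.2608], [0.4502, 0.2557]]
wedge [242, 276] [[0.4512, 0.2919], [0.4504, 0.2862]]
wedge [242, 231] [[0.5918, 0.2922], [0.5879, 0.2864]]
tray [410, 258] [[0.5024, -0.2295], [0.5032, -0.232]]
tray [455, 266] [[0.4766, -0.3677], [0.4772, -0.3716]]
tray [447, 311] [[0.3388, -0.3399], [0.3381, -0.3434]]
tray [402, 301] [[0.3704, -0.2024], [0.3699, -0.2047]]
head [338, 190] [[0.7148, -0.0089], [0.7167, -0.0092]]
head [342, 224] [[0.6087, -0.0202], [0.6099, -0.0206]]
head [302, 227] [[0.6004, 0.1034], [0.6016, 0.1038]]
head [299, 193] [[0.7064, 0.1121], [0.7083, 0.1126]]
scene0.png green [413.  301.6] [0.5301 0.2738 0.021 ]
wt blob [332.2 252.2] z=.026 [0.5718 0.0457 0.026 ] z=.04 [0.5816 0.0586 0.04  ]
wedge [442, 281] [[0.4176, 0.2588], [0.4563, 0.2842]]
wedge [439, 296] [[0.4589, 0.2864], [0.4951, 0.3101]]
wedge [393, 328] [[0.6019, 0.2897], [0.6294, 0.3132]]
wedge [384, 321] [[0.6039, 0.2649], [0.6313, 0.2899]]
wedge [432, 275] [[0.4208, 0.2313], [0.4594, 0.2583]]
tray [334, 189] [[0.388, -0.1846], [0.3707, -0.207]]
tray [290, 200] [[0.5226, -0.2156], [0.5087, -0.2388]]
tray [274, 179] [[0.4982, -0.3421], [0.4837, -0.3686]]
tray [274, 174] [[0.4825, -0.3677], [0.4676, -0.3949]]
tray [314, 164] [[0.3475, -0.3423], [0.3291, -0.3688]]
head [335, 270] [[0.6061, 0.101], [0.5982, 0.0908]]
head [335, 275] [[0.6162, 0.114], [0.6085, 0.1041]]
head [294, 301] [[0.7336, 0.1237], [0.728, 0.1139]]
head [275, 301] [[0.7656, 0.0991], [0.7605, 0.089]]
head [267, 264] [[0.7191, -0.0117], [0.7132, -0.0238]]
head [302, 245] [[0.6153, -0.019], [0.6076, -0.0312]]
```

The crop confirms the choice: the weight before the mouth is at top (321,238). The block is at the robot end of the wedge and the tip points into +x, the same way as the mouth. I'm starting towards the weight.

Call:
servo_tool --rows '[[[34, -27, 0], 2.7, 1], [[70, -56, 0], 5.4, 1], [[106, -86, 0], 8.1, 1], [[142, -115, 0], 10.8, 1], [[178, -144, 0], 13.5, 1], [[214, -173, 0], 16.2, 1], [[250, -202, 0], 18.9, 1], [[286, -231, 0], 21.6, 1]]' --force 60

```text
t: 0.9
tcp_pos: [0.4219, -0.2415, 0.4042]
tool_rot: [1.0, 0.02, -0.0, -0.001]
force: [-0.1, -0.5, 0.0]
finger_gap: 1.001
```

```bash
python3 - <<'E'
from h import *
st=sense();r=R.from_quat(st['tool_rot']);print(st['t'],st['tcp_pos'],r.as_matrix().round(3).tolist(),tool([.568,.045,.30]).round(0))
E
```

```text
0.9 [ 0.42187467 -0.24152105  0.4041901 ] [[0.999, 0.039, -0.001], [0.039, -0.999, 0.002], [-0.001, -0.002, -1.0]] [ 157. -280.  105.]
```

Call:
servo_tool --rows '[[[22, -40, 15], 0, 1], [[45, -80, 30], 0, 1], [[67, -120, 45], 0, 1], [[90, -160, 60], 0, 1], [[112, -200, 75], 0, 1], [[135, -240, 90], 0, 1], [[157, -280, 105], 0, 1], [[157, -280, 115], 0, 1]]'

```text
t: 1.7
tcp_pos: [0.5691, 0.0493, 0.2885]
tool_rot: [1.0, 0.023, 0.0, -0.002]
force: [-0.6, 0.1, 0.8]
finger_gap: 0.998
```

```bash
python3 - <<'E'
from h import *
s=snap('scene','s1.png');t=snap('top','t1.png')
st=sense();print(st['t'],st['tcp_pos'])
# project grasp axis at z=.026 below tool and fingertip pt
def proj(s,p):
    T=np.linalg.inv(s['cam_to_world']);c=T[:3,:3]@p+T[:3,3];return c[0]/c[2]*s['f']+s['cx'],c[1]/c[2]*s['f']+s['cy']
r=R.from_quat(st['tool_rot'])
for z in(0.05,.173,): print(z,[np.round(proj(q,st['tcp_pos']+r.apply([0,0,z])),1) for q in(s,t)])
a=cv2.resize(s['image'][130:300,230:440],(741,600),interpolation=cv2.INTER_CUBIC)
cv2.imwrite('pics/crop3.png',a)
E
```

```text
1.8 [0.56691137 0.0458876  0.28779997]
0.05 [array([334. , 175.1]), array([320.2, 231.8])]
0.173 [array([334.3, 221.8]), array([320.4, 235.7])]
```

View pics/crop3.png

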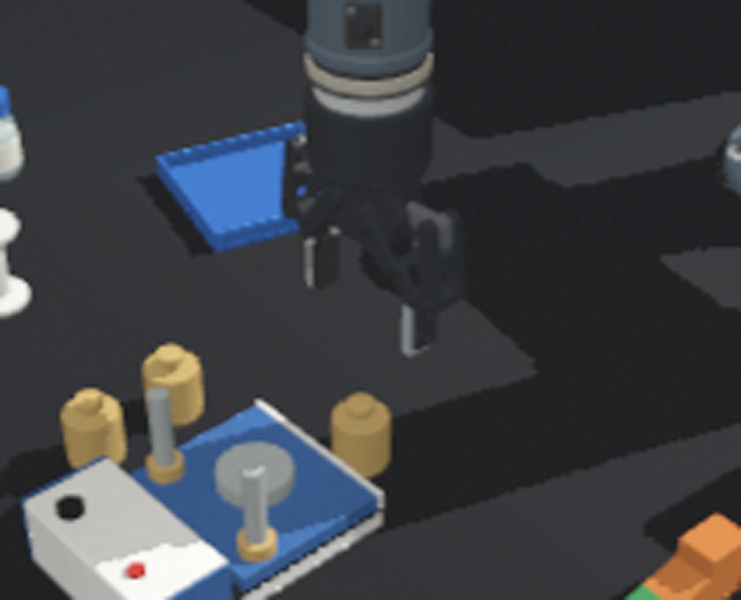

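The fingers hang over the weight: their midpoint is at about (334,220) in the scene view, against (334,218) predicted. I'm descending.

Call:
servo_tool --rows '[[[1, 0, 20], 0, 1], [[1, 0, 42], 0, 1], [[1, 0, 64], 0, 1], [[1, 0, 86], 0, 1], [[1, 0, 100], 0, 1], [[1, 0, 105], 0, 1], [[1, 0, 105], 0, 0.6], [[1, 0, 105], 0, 0.3]]'

```text
t: 2.6
tcp_pos: [0.5677, 0.0458, 0.1836]
tool_rot: [1.0, 0.021, -0.002, -0.001]
force: [-0.2, 0.7, 0.0]
finger_gap: 0.692
```

Call:
servo_tool --rows '[[[0, 0, 0], 0, -0.2], [[0, 0, 0], 0, -0.6], [[0, 0, 0], 0, -1], [[0, 0, 0], 0, -1], [[0, 0, 0], 0, -1], [[0, 0, 0], 0, -1]]'

```text
t: 3.2
tcp_pos: [0.5685, 0.0452, 0.1854]
tool_rot: [1.0, 0.021, -0.0, -0.0]
force: [0.7, -3.0, 3.8]
finger_gap: 0.453
```

Gripped at about 38–40 mm. Lifting.

Call:
servo_tool --rows '[[[0, 0, -10], 0, -1], [[-2, 0, -30], 0, -1], [[-4, 0, -60], 0, -1], [[-6, 0, -90], 0, -1], [[-8, 0, -110], 0, -1], [[-8, 0, -110], 0, -1]]'

```text
t: 3.8
tcp_pos: [0.5611, 0.0451, 0.2988]
tool_rot: [1.0, 0.021, 0.003, -0.0]
force: [1.3, 0.1, -3.5]
finger_gap: 0.453
```

```bash
python3 - <<'E'
from h import *
st=sense();print(st['t'],st['tcp_pos'],st['force'],st['finger_gap'],tool([.428,-.283,.29]).round(0))
E
```

```text
3.8 [0.56106763 0.04507357 0.2987829 ] [ 1.34331955  0.13569597 -3.52720285] 0.4528200063315493 [-147.  322.    8.]
```

Call:
servo_tool --rows '[[[-15, 30, 0], 0, -1], [[-35, 75, 0], 0, -1], [[-55, 120, 0], 0, -1], [[-75, 165, 0], 0, -1], [[-95, 210, 0], 0, -1], [[-117, 255, 0], 0, -1], [[-135, 295, 0], 0, -1], [[-147, 322, 5], 0, -1]]'

```text
t: 4.6
tcp_pos: [0.4269, -0.2856, 0.2924]
tool_rot: [1.0, 0.02, 0.003, 0.0]
force: [0.7, -0.7, -2.7]
finger_gap: 0.447
```

Call:
servo_tool --rows '[[[0, 0, 0], 0, -1], [[0, 0, 0], 0, -1]]'

```text
t: 4.8
tcp_pos: [0.4262, -0.2859, 0.2915]
tool_rot: [1.0, 0.019, 0.003, -0.001]
force: [-1.2, 0.4, -3.2]
finger_gap: 0.45
```

```bash
python3 - <<'E'
from h import *
st=sense();print(st['t'],st['tcp_pos'],st['force'],st['finger_gap'],tool([.428,-.283,.1915]).round(0))
s=snap('scene','s2.png');cv2.imwrite('pics/crop4.png',cv2.resize(s['image'][100:300,230:400],(595,600)[::1],interpolation=cv2.INTER_CUBIC)[:600])
E
```

```text
4.8 [ 0.42618904 -0.28586142  0.2914645 ] [-1.1681124   0.39429897 -3.22508756] 0.4498717119206172 [  1.  -3. 100.]
```

View pics/crop4.png

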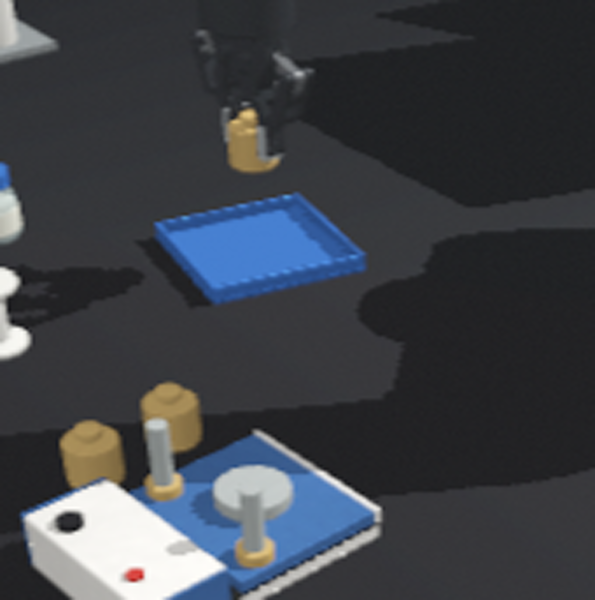

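The weight hangs upright at crop (253,140), over the tray's centre column, with the tray at crop (260,245). Lowering it.

Call:
servo_tool --rows '[[[1, -2, 20], 0, -1], [[1, -2, 45], 0, -1], [[1, -2, 70], 0, -1], [[1, -2, 88], 0, -1], [[1, -2, 95], 0, -1], [[1, -2, 99], 0, -1], [[1, -2, 99], 0, -1]]'

```text
t: 5.55
tcp_pos: [0.4283, -0.282, 0.1927]
tool_rot: [1.0, 0.021, 0.003, -0.001]
force: [-0.9, 0.5, -3.6]
finger_gap: 0.451
```

Call:
servo_tool --rows '[[[0, 0, 1], 0, -1], [[0, 0, 2], 0, -1], [[0, 0, 2], 0, -1]]'

```text
t: 5.85
tcp_pos: [0.4284, -0.2821, 0.1912]
tool_rot: [1.0, 0.02, 0.003, -0.001]
force: [0.3, 0.1, -3.1]
finger_gap: 0.451
```

Call:
servo_tool --rows '[[[0, 0, 1], 0, -1], [[0, 0, 2], 0, -1], [[0, 0, 2], 0, -1]]'

```text
t: 6.15
tcp_pos: [0.4285, -0.2823, 0.1895]
tool_rot: [1.0, 0.02, 0.003, -0.0]
force: [0.4, -0.1, -1.4]
finger_gap: 0.452
```

Contact is starting, so I'm releasing.

Call:
servo_tool --rows '[[[0, 0, 0.5], 0, -0.05], [[0, 0, 0.5], 0, 0.1], [[0, 0, 0.5], 0, 0.3], [[0, 0, 0.5], 0, 0.4], [[0, 0, -5], 0, 0.4], [[0, 0, -30], 0, 0.4], [[0, 0, -65], 0, 0.4], [[0, 0, -100], 0, 0.4]]'

```text
t: 6.95
tcp_pos: [0.4277, -0.2822, 0.2905]
tool_rot: [1.0, 0.02, 0.003, -0.001]
force: [0.7, -0.7, 0.5]
finger_gap: 0.702
```

```bash
python3 - <<'E'
from h import *
st=sense();print(st['t'],st['tcp_pos'],st['finger_gap'],tool([.471,.274,.29]).round(0),R.from_quat(st['tool_rot']).as_matrix().round(3).tolist())
s=snap('scene');print(np.median(cloud(s)[170:180,298:306,2]))
cv2.imwrite('pics/crop5.png',cv2.resize(s['image'][100:300,230:400],(510,600),interpolation=cv2.INTER_CUBIC))
E
```

```text
6.95 [ 0.42765532 -0.28216894  0.29046783] 0.701799289599562 [  66. -554.    2.] [[0.999, 0.041, 0.005], [0.041, -0.999, 0.002], [0.005, -0.002, -1.0]]
nan
```

View pics/crop5.png

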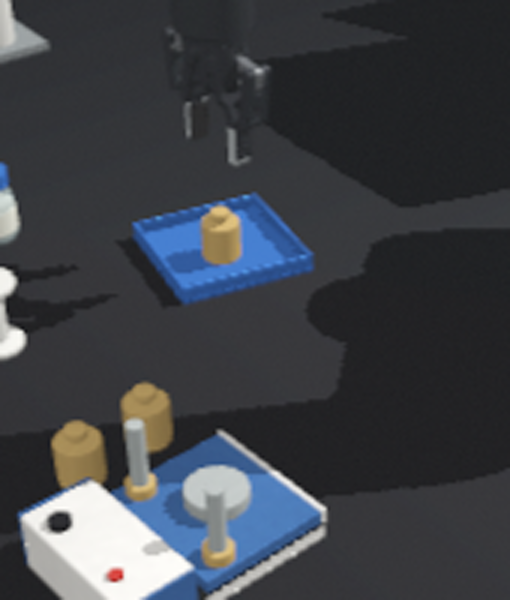

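The weight stands upright in the middle of the tray, at crop (221,237). Next is the wedge.

Call:
servo_tool --rows '[[[3, -25, 0], 0, 0.4], [[8, -70, 0], 0, 0.4], [[13, -115, 0], 0, 0.4], [[19, -160, 0], 0, 0.4], [[25, -205, 0], 0, 0.4], [[31, -250, 0], 0, 0.4], [[36, -295, 0], 0, 0.4], [[41, -340, 0], 0, 0.4]]'

```text
t: 7.8
tcp_pos: [0.4558, 0.06, 0.2944]
tool_rot: [1.0, 0.021, 0.007, 0.003]
force: [1.1, -0.1, 0.1]
finger_gap: 0.7
```

```bash
python3 - <<'E'
from h import *
st=sense();print(st['t'],st['tcp_pos'],tool([.471,.273,.26]).round(0))
from m import load
# tester lines in scene and top: white edge of head in top
s=snap('top','t2.png'); w=cloud(s)
g=cv2.cvtColor(s['image'],cv2.COLOR_BGR2HSV)
wh=((g[...,1]<60)&(g[...,2]>170)).astype(np.uint8)
for (x0,y0,x1,y1) in((295,218,350,235),(290,160,350,192)):
    v,u=np.nonzero(wh[y0:y1,x0:x1]);u=u+x0;v=v+y0
    P=np.array([ray(s,a,b,.022 if y0>200 else .05)[:2] for a,b in zip(u,v)])*1000
    r=cv2.minAreaRect(P.astype(np.float32));print(len(u),np.round(r[0],1),np.round(r[1],1),r[2]); 
    print(np.polyfit(P[:,1],P[:,0],1))
E
```

```text
7.8 [0.45575531 0.06000694 0.29437452] [  24. -212.   33.]
63 [600.8  41.6] [  4.7 124.5] 4.5903120040893555
[-8.05636808e-02  6.04071314e+02]
901 [752.7  53.3] [ 70.6 127.8] 4.3088555335998535
[-4.98251544e-02  7.55099059e+02]
```

Call:
servo_tool --rows '[[[3, -28, 4], 0, 0.4], [[8, -70, 12], 0, 0.4], [[13, -115, 20], 0, 0.4], [[19, -160, 27], 0, 0.4], [[24, -200, 33], 0, 0.4], [[24, -212, 33], 0, 0.4], [[24, -212, 33], 0, 0.4]]'

```text
t: 8.55
tcp_pos: [0.4694, 0.2794, 0.261]
tool_rot: [1.0, 0.024, 0.007, 0.002]
force: [-0.8, 0.2, -0.1]
finger_gap: 0.697
```

```bash
python3 - <<'E'
from h import *
st=sense();print(st['t'],st['tcp_pos'],tool([.471,.273,.182]).round(0),R.from_quat(st['tool_rot']).as_matrix().round(3).tolist())
s=snap('scene','s3.png')
cv2.imwrite('pics/crop6.png',cv2.resize(s['image'][170:340,300:480],(635,600),interpolation=cv2.INTER_CUBIC))
E
```

```text
8.55 [0.46935053 0.27935513 0.26101018] [ 0.  6. 79.] [[0.999, 0.049, 0.013], [0.049, -0.999, -0.003], [0.013, 0.003, -1.0]]
```

View pics/crop6.png

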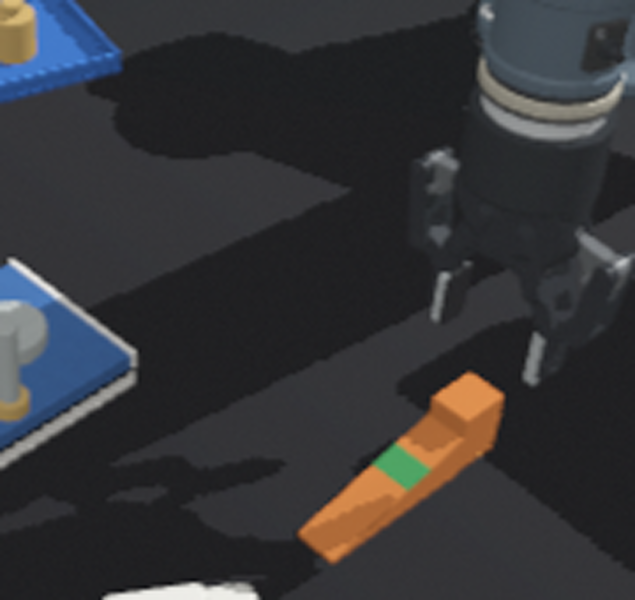

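The wedge lies under the fingers: its block top is at crop (470,397) and the finger midpoint about 4 px to the right, as computed. I'm descending with the correction.

Call:
servo_tool --rows '[[[0, 4, 10], 0, 0.4], [[0, 6, 25], 0, 0.4], [[0, 6, 45], 0, 0.4], [[0, 6, 62], 0, 0.4], [[0, 6, 74], 0, 0.4], [[0, 6, 78], 0, 0.4], [[0, 6, 78], 0, 0.4]]'

```text
t: 9.3
tcp_pos: [0.4706, 0.2708, 0.1826]
tool_rot: [1.0, 0.023, 0.005, 0.002]
force: [0.4, 0.1, 1.0]
finger_gap: 0.697
```

Call:
servo_tool --rows '[[[0, 0, 0], 0, 0.1], [[0, 0, 0], 0, -0.2], [[0, 0, 0], 0, -0.5], [[0, 0, 0], 0, -0.8], [[0, 0, 0], 0, -1], [[0, 0, 0], 0, -1], [[0, 0, 0], 0, -1]]'

```text
t: 10.0
tcp_pos: [0.4709, 0.271, 0.1834]
tool_rot: [1.0, 0.023, 0.006, 0.002]
force: [-0.4, -0.3, 5.9]
finger_gap: 0.316
```

Gripped at about 27–28 mm. I'll lift a few mm, back off and move across to the mouth axis.

Call:
servo_tool --rows '[[[0, 0, -3], 0, -1], [[-10, 0, -6], 0, -1], [[-30, 0, -8], 0, -1], [[-38, 25, -8], 0, -1], [[-42, 65, -8], -0.5, -1], [[-42, 105, -8], -1, -1], [[-42, 145, -8], -1.5, -1], [[-42, 185, -8], -2, -1]]'

```text
t: 10.8
tcp_pos: [0.4363, 0.0833, 0.1917]
tool_rot: [0.999, 0.041, 0.006, 0.002]
force: [1.5, -0.1, -2.0]
finger_gap: 0.324
```

```bash
python3 - <<'E'
from h import *
st=sense();r=R.from_quat(st['tool_rot']).as_matrix();print(st['t'],st['tcp_pos'],st['force'],r.round(3).tolist(),tool([.445,.032,.187]).round(1))
E
```

```text
10.8 [0.43631556 0.08328728 0.19165342] [ 1.47194867 -0.12793233 -2.04856724] [[0.997, 0.082, 0.011], [0.082, -0.997, -0.003], [0.011, 0.004, -1.0]] [ 4.4 51.8  4.9]
```

Next I go to the axis, then take a picture before lowering.

Call:
servo_tool --rows '[[[2, 25, 1], 0, -1], [[4, 45, 1], 0, -1], [[4, 52, 2], 0, -1], [[4, 52, 2], 0, -1], [[4, 52, 2], 0, -1]]'

```text
t: 11.3
tcp_pos: [0.4439, 0.0326, 0.1899]
tool_rot: [0.999, 0.042, 0.005, 0.002]
force: [-0.2, 0.7, -1.4]
finger_gap: 0.319
```

```bash
cat > m3.py <<'E'
from h import *
import sys
st=sense();r=R.from_quat(st['tool_rot']).as_matrix();print(st['t'],st['tcp_pos'],st['force'],r[:,0].round(3),st['finger_gap'])
t=snap('top');s=snap('scene')
def polys(s,m,box):
    o=np.zeros(m.shape,np.uint8);o[box[1]:box[3],box[0]:box[2]]=m[box[1]:box[3],box[0]:box[2]]
    return np.nonzero(o)
for n,q in(('top',t),('scene',s)):
    h=cv2.cvtColor(q['image'],cv2.COLOR_BGR2HSV);H,S,V=cv2.split(h)
    og=(S>150)&(H<22)&(V>80);gr=(H>40)&(H<80)&(S>120)
    b=(300,215,350,300) if n=='top' else (300,230,400,300)
    v,u=polys(q,gr,b)
    if len(u): g=ray(q,u.mean(),v.mean(),.021);print(n,'green',len(u),g.round(4))
    v,u=polys(q,og|gr,b)
    P=np.array([ray(q,a,c,.004)[:2] for a,c in zip(u,v)])
    if len(P): print(' orange xmax',P[P[:,0]>P[:,0].max()-.006].mean(0).round(4),P[:,0].max().round(4))
    wh=(S<60)&(V>150); 
    if n=='top':
        v,u=polys(q,wh,(295,215,350,235));P=np.array([ray(q,a,c,.022)[:2] for a,c in zip(u,v)]);print(' edge',len(P),np.round(cv2.minAreaRect((P*1000).astype(np.float32))[0],1))
    cv2.imwrite('pics/%s_%s.png'%(n,sys.argv[1]),q['image'])
a=cv2.resize(t['image'][180:300,275:375],(400,480),interpolation=cv2.INTER_CUBIC);c=cv2.resize(s['image'][200:320,250:350][:, :],(400,480),interpolation=cv2.INTER_CUBIC)
cv2.imwrite('pics/crop_%s.png'%sys.argv[1],np.hstack([a,c]))
E
python3 m3.py a
```

```text
11.3 [0.44391934 0.032575   0.18988075] [-0.24040787  0.65483421 -1.39121898] [0.997 0.083 0.01 ] 0.3187348656710641
top green 44 [0.498  0.0387 0.021 ]
 orange xmax [0.5661 0.0444] 0.5678
 edge 93 [618.8  43.1]
scene green 50 [0.4975 0.0317 0.021 ]
 orange xmax [0.5703 0.0402] 0.5734
```

View pics/crop_a.png

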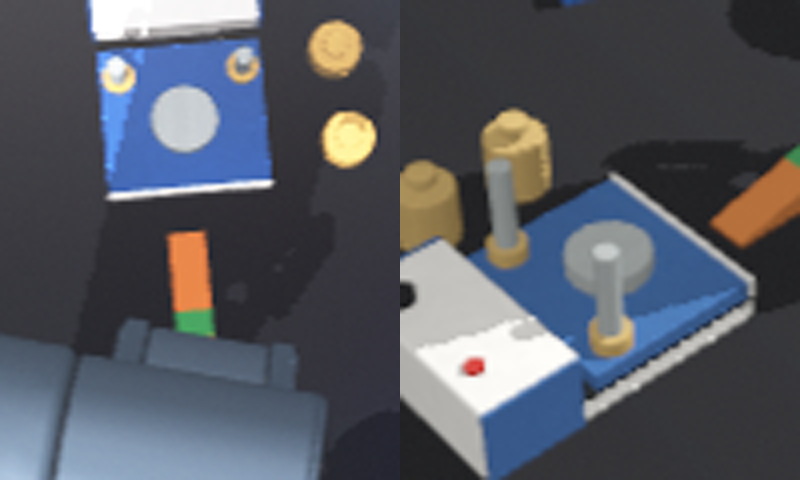

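The wedge points straight into the mouth: its tip is at top px (322,238) and the edge middle at (322,227.5), so about 32 mm to go, near the axis. I'll lower it, then loosen and regrip so that it lies flat.

Call:
servo_tool --rows '[[[0, 2, 2], 0, -1], [[0, 2, 4], 0, -1], [[0, 2, 5], 0, -1], [[0, 2, 6], 0, -1], [[0, 2, 6], 0, -1]]'

```text
t: 11.9
tcp_pos: [0.4443, 0.031, 0.1838]
tool_rot: [0.999, 0.042, 0.005, 0.002]
force: [-0.2, -0.5, -2.5]
finger_gap: 0.324
```

Call:
servo_tool --rows '[[[0, 0, 0], 0, -0.25], [[0, 0, 0], 0, -0.15], [[0, 0, 0], 0, -0.15], [[0, 0, 0], 0, -0.5], [[0, 0, 0], 0, -1], [[0, 0, 0], 0, -1], [[0, 0, 0], 0, -1]]'

```text
t: 12.6
tcp_pos: [0.4443, 0.0309, 0.1841]
tool_rot: [0.999, 0.042, 0.005, 0.002]
force: [-1.6, -0.8, 5.5]
finger_gap: 0.316
```

```bash
python3 m3.py b
```

```text
12.6 [0.44433685 0.03091527 0.18405717] [-1.62865318 -0.80994383  5.5241212 ] [0.996 0.084 0.01 ] 0.3164807331742283
top green 47 [0.4978 0.0367 0.021 ]
 orange xmax [0.566  0.0421] 0.5678
 edge 93 [618.8  43.1]
scene green 50 [0.5027 0.0357 0.021 ]
 orange xmax [0.5749 0.0438] 0.5779
```

Call:
servo_tool --rows '[[[6, 0, 0], 0, -1], [[16, 0, 0.2], 0, -1], [[28, 0, 0.3], 0, -1], [[40, 0, 0.4], 0, -1], [[52, 0, 0.5], 0, -1], [[64, 0, 0.6], 0, -1], [[74, 0, 0.7], 0, -1], [[76, 0, 0.8], 0, -1]]'

```text
t: 13.5
tcp_pos: [0.5207, 0.0374, 0.1841]
tool_rot: [0.999, 0.042, 0.005, 0.002]
force: [-4.2, -2.4, 6.8]
finger_gap: 0.323
```

```bash
python3 m3.py c
```

```text
13.5 [0.52066718 0.03742872 0.18407088] [-4.20745443 -2.44632543  6.84310602] [0.996 0.085 0.01 ] 0.32343230806385603
top green 3 [0.5798 0.0346 0.021 ]
 orange xmax [0.5944 0.0449] 0.5961
 edge 92 [618.8  43.1]
scene green 56 [0.5792 0.0419 0.021 ]
 orange xmax [0.5818 0.0389] 0.5848
```

View pics/crop_c.png

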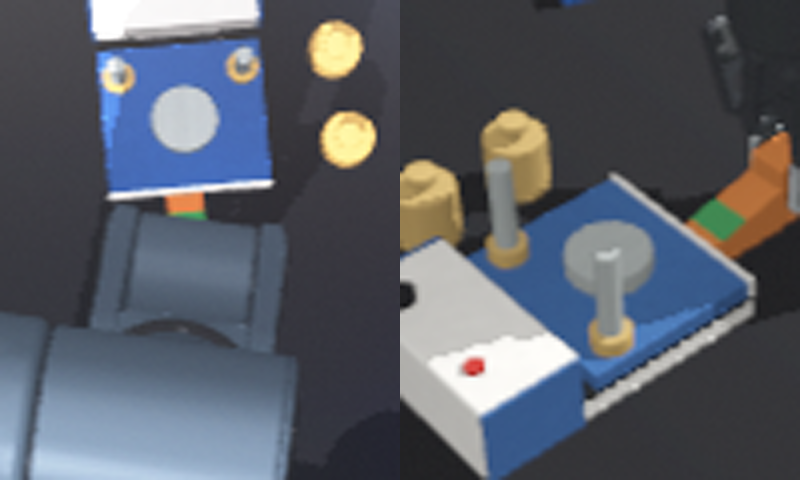

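The tip is under the edge with the green band still about 20 mm out, and the head is at rest. I'll take a rest baseline and advance while watching the lift.

```bash
cat > lift.py <<'E'
from h import *
import sys,os
def get():
    d=[];
    for n in('scene','top'):
        L=[snap(n) for _ in range(3)]
        d.append((np.mean([cv2.cvtColor(x['image'],cv2.COLOR_BGR2GRAY) for x in L],0).astype(np.float32),np.median([cloud(x)[...,2] for x in L],0),L[0]))
    return d
d=get(); sb,tb=(492-400)//4+250,0
# head plate blue region masks (interior), scene and top
def mask(q,box):
    H,S,V=cv2.split(cv2.cvtColor(q['image'],cv2.COLOR_BGR2HSV));o=np.zeros(H.shape,bool)
    o[box[1]:box[3],box[0]:box[2]]=True
    return cv2.erode((o&(H>95)&(H<130)&(S>120)).astype(np.uint8),np.ones((3,3)))>0
if not os.path.exists('base.npz'):
    np.savez('base.npz',gs=d[0][0],zs=d[0][1],gt=d[1][0],zt=d[1][1],ms=mask(d[0][2],(280,243,335,285)),mt=mask(d[1][2],(300,190,345,228)))
B=np.load('base.npz')
for n,i,k in(('scene',0,'s'),('top',1,'t')):
    m=B['m'+k]; dz=(d[i][1]-B['z'+k])[m]; print(n,'dz mm median',round(1000*np.nanmedian(dz),2),'mean',round(1000*np.nanmean(dz),2),m.sum())
x0,y0,w,h=288,250,44,34
g=d[0][0];T=B['gs'][y0:y0+h,x0:x0+w]; r=cv2.matchTemplate(cv2.resize(g[y0-8:y0+h+8,x0-8:x0+w+8],None,fx=8,fy=8,interpolation=cv2.INTER_CUBIC),cv2.resize(T,None,fx=8,fy=8,interpolation=cv2.INTER_CUBIC),cv2.TM_CCOEFF_NORMED)
_,sc,_,loc=cv2.minMaxLoc(r);du,dv=loc[0]/8-8,loc[1]/8-8
Tw=np.linalg.inv(d[0][2]['cam_to_world']);f=d[0][2]['f']
def pv(p): c=Tw[:3,:3]@p+Tw[:3,3];return c[1]/c[2]*f
p=np.array([.64,.05,.03]);k=pv(p+[0,0,.005])-pv(p);print('shift px',du,dv,'score',round(sc,3),'lift mm',round(5*dv/k,2))
st=sense();print(st['t'],st['tcp_pos'],st['force'],st['finger_gap'])
E
python3 lift.py
```

```text
scene dz mm median 0.0 mean 0.0 745
top dz mm median 0.0 mean 0.0 776
shift px 0.0 0.0 score 0.999 lift mm -0.0
13.9 [0.52039789 0.03736253 0.18408978] [1.5038466  1.5364036  2.21094449] 0.3191058385593801
```

Call:
servo_tool --rows '[[[3, 0, 0], 0, -1], [[6, 0, 0.1], 0, -1], [[9, 0, 0.1], 0, -1], [[12, 0, 0.1], 0, -1], [[15, 0, 0.1], 0, -1], [[15, 0, 0.1], 0, -1]]'

```text
t: 14.5
tcp_pos: [0.5295, 0.0384, 0.184]
tool_rot: [0.999, 0.042, -0.003, 0.001]
force: [-15.8, -5.7, 14.7]
finger_gap: 0.324
```

```bash
python3 lift.py
```

```text
scene dz mm median -0.05 mean -0.07 745
top dz mm median -0.48 mean -0.27 776
shift px 0.0 0.0 score 0.991 lift mm -0.0
14.8 [0.52941022 0.03842481 0.18401469] [-14.13210339  -5.4659279   14.3368494 ] 0.32340087421735464
```

Resistance starts at about the expected contact depth of roughly 52 mm. I'll go on in small steps.

Call:
servo_tool --rows '[[[4, 0, 0], 0, -1], [[7, 0, 0], 0, -1], [[10, 0, 0], 0, -1], [[12, 0, 0], 0, -1], [[12, 0, 0], 0, -1]]'

```text
t: 15.3
tcp_pos: [0.5337, 0.0388, 0.1838]
tool_rot: [0.999, 0.043, -0.016, 0.001]
force: [-18.8, -9.1, 20.3]
finger_gap: 0.318
```

```bash
python3 lift.py; python3 m3.py d
```

```text
scene dz mm median 0.13 mean 0.03 745
top dz mm median 0.05 mean 4.61 776
shift px 0.0 0.0 score 0.99 lift mm -0.0
15.6 [0.53361385 0.03876623 0.18382022] [-18.5487834   -8.35021535  18.97931761] 0.31585298790294974
15.6 [0.53361385 0.03876623 0.18382022] [-18.5487834   -8.35021535  18.97931761] [ 0.996  0.086 -0.031] 0.31585298790294974
 edge 65 [619.   19.8]
scene green 57 [0.5856 0.0434 0.021 ]
 orange xmax [0.5809 0.036 ] 0.5846
```

View pics/crop_d.png

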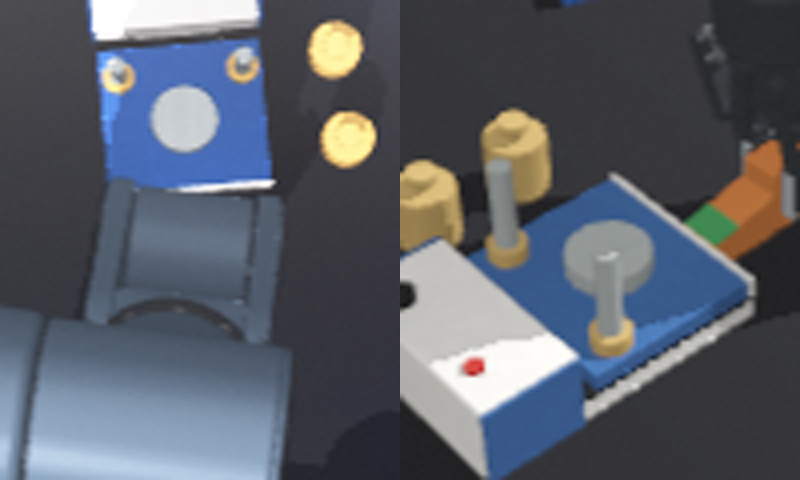

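```bash
python3 - <<'E'
from h import *
st=sense();print(st['force'].round(2),st['ft_torque'].round(3),st['q'].round(3),st['tau'].round(1));r=R.from_quat(st['tool_rot']).as_matrix();print(r.round(3).tolist())
E
```

```text
[-18.81  -9.74  18.01] [-1.313  2.46  -0.183] [-0.135  0.768  1.795 -0.011  0.61   1.359] [  4.3 -36.8 -15.6   1.6  -4.4  -0.2]
[[0.996, 0.086, -0.031], [0.086, -0.996, -0.002], [-0.031, -0.0, -1.0]]
```

Call:
servo_tool --rows '[[[0, 0, 0], 0, -0.2], [[0, 0, 0], 0, -0.1], [[0, 0, 0], 0, -0.1]]'

```text
t: 16.0
tcp_pos: [0.5343, 0.0387, 0.1837]
tool_rot: [0.999, 0.043, -0.015, 0.001]
force: [0.1, -0.4, -0.6]
finger_gap: 0.45
```

```bash
python3 - <<'E'
from h import *
st=sense();print(st['tcp_pos'],st['finger_gap'],st['force'].round(2),st['ft_torque'].round(3));r=R.from_quat(st['tool_rot']).as_matrix();print(r.round(3).tolist())
E
python3 m3.py e
```

```text
[0.53428628 0.03867983 0.18365648] 0.4503337393186135 [ 0.08 -0.4  -0.62] [ 0.045 -0.034 -0.035]
[[0.996, 0.086, -0.029], [0.086, -0.996, -0.003], [-0.029, -0.0, -1.0]]
16.0 [0.53428628 0.03867983 0.18365648] [ 0.07908965 -0.40284968 -0.622811  ] [ 0.996  0.086 -0.029] 0.4503337393186135
 edge 64 [619.   19.8]
scene green 58 [0.5856 0.0437 0.021 ]
 orange xmax [0.581  0.0367] 0.5846
```

All forces vanish with the jaws loose and the wedge hasn't moved, so much of that load was downward and sideways press from me. I'll regrip, unload z a little and push in one call.

Call:
servo_tool --rows '[[[0, 0, -1], 0, -0.4], [[0, 0, -1], 0, -0.8], [[0, 0, -1], 0, -1], [[0, 0, -1], 0, -1], [[0, 0, -1], 0, -1]]' --force 50

```text
t: 16.6
tcp_pos: [0.5347, 0.0388, 0.1844]
tool_rot: [0.999, 0.043, -0.014, 0.001]
force: [0.3, -0.4, -4.0]
finger_gap: 0.318
```

Call:
servo_tool --rows '[[[3, 0, -0.5], 0, -1], [[6, 0, -1], 0, -1], [[9, 0, -1.5], 0, -1], [[12, 0, -2], 0, -1], [[15, 0, -2], 0, -1], [[15, 0, -2], 0, -1]]'

```text
t: 17.2
tcp_pos: [0.5445, 0.0407, 0.1851]
tool_rot: [0.999, 0.044, -0.023, -0.0]
force: [-10.6, -1.9, 1.9]
finger_gap: 0.324
```

```bash
python3 lift.py; python3 m3.py f;python3 -c "
from h import *
print(sense()['ft_torque'])"
```

```text
scene dz mm median 2.05 mean 2.05 745
top dz mm median 2.78 mean 40.1 776
shift px 0.125 -0.375 score 0.966 lift mm 1.17
17.5 [0.54449378 0.0407037  0.18512698] [-10.43522656  -0.75676503   2.32406062] 0.32054153044536104
17.5 [0.54449378 0.0407037  0.18512698] [-10.43522656  -0.75676503   2.32406062] [ 0.995  0.087 -0.046] 0.32054153044536104
 edge 31 [627.   24.6]
scene green 32 [0.5882 0.0441 0.021 ]
 orange xmax [0.5792 0.0372] 0.5826
[-0.16360928  1.24431322 -0.00768355]
```

Lift is about 2 mm at 10 N push, so it works. About 12 mm more of wedge travel is needed.

Call:
servo_tool --rows '[[[4, 0, -0.2], 0, -1], [[7, 0, -0.4], 0, -1], [[10, 0, -0.6], 0, -1], [[13, 0, -0.8], 0, -1], [[15, 0, -0.9], 0, -1], [[15, 0, -0.9], 0, -1]]'

```text
t: 18.2
tcp_pos: [0.5539, 0.0426, 0.1845]
tool_rot: [0.999, 0.044, -0.032, -0.001]
force: [-12.6, -1.1, 3.5]
finger_gap: 0.322
```

```bash
python3 lift.py; python3 m3.py g
```

```text
scene dz mm median 3.61 mean 3.46 745
top dz mm median 6.87 mean 105.48 776
shift px 0.375 -0.75 score 0.937 lift mm 2.34
18.5 [0.5538358  0.04264311 0.18449334] [-11.94170959  -2.04573487   2.39908179] 0.3208077038107477
18.5 [0.5538358  0.04264311 0.18449334] [-11.94170959  -2.04573487   2.39908179] [ 0.994  0.089 -0.064] 0.3208077038107477
 edge 31 [626.8  25.9]
scene green 9 [0.5913 0.0477 0.021 ]
 orange xmax [0.5788 0.0428] 0.5812
```

View pics/crop_g.png

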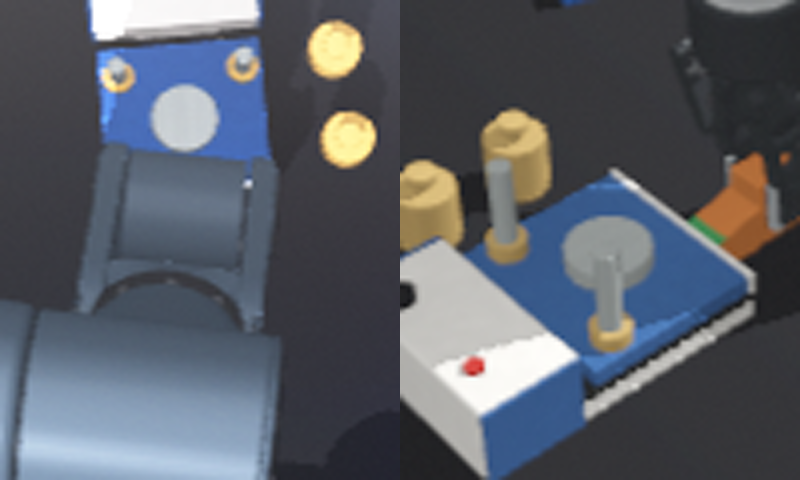

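Scene depth gives a lift of about 3.6 mm, and grasp-point travel gives 3.8 mm. About 5 mm more travel is needed.

Call:
servo_tool --rows '[[[4, 0, -0.3], 0, -1], [[7, 0, -0.5], 0, -1], [[10, 0, -0.6], 0, -1], [[13, 0, -0.8], 0, -1], [[13, 0, -0.8], 0, -1], [[13, 0, -0.8], 0, -1]]'

```text
t: 19.2
tcp_pos: [0.5605, 0.0441, 0.1839]
tool_rot: [0.998, 0.045, -0.042, -0.002]
force: [-13.6, -2.3, 7.4]
finger_gap: 0.324
```

```bash
python3 lift.py; python3 m3.py i; python3 - <<'E'
from h import *
st=sense();print(st['tcp_pos']+R.from_quat(st['tool_rot']).apply([0,0,.155]))
E
```

```text
scene dz mm median 4.12 mean 3.95 745
top dz mm median 9.96 mean 139.16 776
shift px 0.5 -0.875 score 0.921 lift mm 2.73
19.5 [0.5604645  0.04407921 0.1839133 ] [-14.62413629  -4.36899244   6.83483205] 0.32271427930513585
19.5 [0.5604645  0.04407921 0.1839133 ] [-14.62413629  -4.36899244   6.83483205] [ 0.992  0.09  -0.084] 0.32271427930513585
 edge 5 [621.3  15.9]
 orange xmax [0.5757 0.0408] 0.5787
[0.54731363 0.0441941  0.0294577 ]
```

Call:
servo_tool --rows '[[[3, 0, -0.7], 0, -1], [[6, 0, -1.2], 0, -1], [[9, 0, -1.7], 0, -1], [[10, 0, -1.8], 0, -1], [[10, 0, -1.8], 0, -1], [[10, 0, -1.8], 0, -1]]'

```text
t: 20.2
tcp_pos: [0.5658, 0.0452, 0.1841]
tool_rot: [0.998, 0.045, -0.05, -0.003]
force: [-12.0, -1.6, 2.8]
finger_gap: 0.319
```

```bash
python3 lift.py; python3 - <<'E'
from h import *
st=sense();print(st['tcp_pos']+R.from_quat(st['tool_rot']).apply([0,0,.155]),R.from_quat(st['tool_rot']).as_matrix()[:,0].round(3))
B=np.load('base.npz');Z=np.median([cloud(snap('scene'))[...,2] for _ in range(5)],0)
dz=(Z-B['zs'])*1000
print('plate pcts',np.nanpercentile(dz[B['ms']],[10,25,50,75,90]).round(2))
print('disc',np.nanpercentile(dz[258:266,295:306],[25,50,75]).round(2),'unit white (fixed)',np.nanpercentile(dz[272:285,258:280],[25,50,75]).round(2))
s=snap('scene','fin.png');t=snap('top')
cv2.imwrite('pics/fin.png',np.hstack([cv2.resize(s['image'][150:330,270:390],(400,600),interpolation=cv2.INTER_CUBIC),cv2.resize(s['image'][220:280,300:340],(400,600),interpolation=cv2.INTER_CUBIC)]))
for n,(x0,y0,x1,y1) in dict(bobbin=(418,190,440,212),jar=(476,218,500,240),mouse=(226,175,262,215)).items():
    b=np.load('pics/top0.png.npz')['image'] if 0 else cv2.imread('pics/top0.png')
    f=lambda im:[m['m10']/m['m00'] for m in [cv2.moments((cv2.cvtColor(im,cv2.COLOR_BGR2GRAY)[y0:y1,x0:x1]>130).astype(np.uint8),True)]]+[m['m01']/m['m00'] for m in [cv2.moments((cv2.cvtColor(im,cv2.COLOR_BGR2GRAY)[y0:y1,x0:x1]>130).astype(np.uint8),True)]]
    print(n,np.subtract(f(t['image']),f(b)).round(2))
E
```

```text
scene dz mm median 5.24 mean 4.98 745
top dz mm median 290.83 mean 164.29 776
shift px 0.5 -1.125 score 0.897 lift mm 3.51
20.5 [0.56580466 0.04522387 0.18410434] [-11.96822935  -3.57333692   4.09775976] 0.32384193360751395
[0.55020027 0.04543073 0.02989196] [ 0.991  0.091 -0.1  ]
plate pcts [2.85 4.35 5.26 6.07 6.68]
disc [0.82 4.31 5.43] unit white (fixed) [-0.73  0.02  0.86]
bobbin [-0.09 -0.08]
jar [-0.01 -0.  ]
mouse [0. 0.]
```

View pics/fin.png

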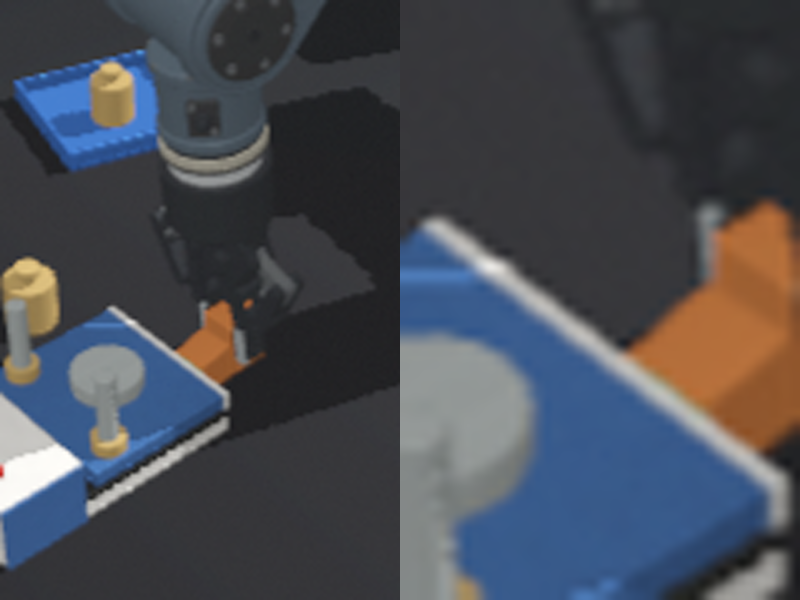

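Head lift is about 5.2 mm by depth and 5.3 mm by wedge travel. A dark gap shows under the head, the weight stands in the tray, and the green band is hidden behind the edge in this view. I'll do a quick flatness check on the wedge before handing in.

```bash
python3 - <<'E'
from h import *
def fit(q,box,x0,label):
    pts=[]
    for s in q:
        H,S,V=cv2.split(cv2.cvtColor(s['image'],cv2.COLOR_BGR2HSV));m=(S>130)&(H<22)&(V>70);o=np.zeros_like(m);o[box[1]:box[3],box[0]:box[2]]=1
        pts.append(cloud(s)[m&o])
    P=np.concatenate(pts);P=P[np.isfinite(P[:,2])]
    c=np.array([np.cos(x0[2]),np.sin(x0[2])]);X=(P[:,:2]-x0[:2])@c; Y=(P[:,:2]-x0[:2])@[-c[1],c[0]]
    k=(X>.022)&(X<.050)&(abs(Y)<.011); a=np.polyfit(X[k],P[k,2],1);print(label,k.sum(),'slope',a.round(3),'z at 35mm',np.polyval(a,.035).round(4))
    k=(X>-.015)&(X<.015)&(abs(Y)<.012)&(P[:,2]>.035);print(' top z',k.sum(),np.median(P[k,2]).round(4))
fit([dict(np.load('pics/scene0.png.npz'))],(380,272,448,332),(.474,.272,.04),'start')
fit([snap('scene') for _ in range(4)],(315,230,360,265),(.552,.0455,.085),'now')
st=sense();print(st['t'],st['force'])
E
```

```text
start 101 slope [-0.256  0.036] z at 35mm 0.0266
 top z 111 0.0461
now 252 slope [-0.23   0.034] z at 35mm 0.0262
 top z 140 0.0464
21.05 [-11.43763345  -2.08096064   3.55707592]
```

The wedge is flat: its slope and block top are unchanged from the start. Handing in.

```bash
python3 -c "
from station import *
print(sign_off())"
```

```text
the job is handed in; nothing more can be done
None
```

I handed the job in at about 21 s, with the wedge still gripped under the front edge of the small tester's head. The brass weight stands upright in the middle of the blue tray.

**Lift:** the last checks gave 5.2 mm from scene depth and about 5.3 mm from wedge travel. A coarse image match gave only 3.5 mm; it had read low throughout and I did not trust it. By then the arm hid the head from the top camera, so its depth reading was useless.

**Green band:** it was hidden behind the head's front edge in the last picture. That the edge is over the band is inferred from the lift and travel, not seen.

**Wedge:** it lies flat, with its slope (0.23 against 0.26 at the start, within depth noise) and block-top height (46 mm) practically unchanged. At the end the push was about 12 N with about 4 N pressing down.

**Bystanders:** the bobbin, jar and mouse did not move (0.1 px or less in the top view).

**Disagreements along the way:**
- The first pushes were stopped by my own downward and sideways load of about 20 N, so I loosened, regripped and unloaded it.
- The tool ended tilted by about 6° from pushing.
- The two cameras disagreed by about 6 mm in x.

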